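# Bolt the vial rack onto the bench mixer

## Task

Secure the rack of vials on the bench mixer for a run, with the fingertips only: push the rack back along its rails until it is fully home against the rear stop, push the latch's red knob along its slot until the bolt is fully in the notch in the rack's side, then push the knob over, round the corner of the slot and down towards the front of the mixer to the end, so that the bolt cannot slip back. Grasp and lift nothing, keep the vials standing in their wells, and leave the things beside the mixer alone.

Things in the scene. Friction and masses are not known exactly. Their poses are not given: they have to be found in the camera images.
- mixer: Fixed bench mixer: white housing, grey sloping panel at its front (-x), grey metal docking plate on top (50 mm above the worktop). Origin on the worktop, below the middle of the rack's wells when home; x to its rear, y left, z up. It spans x -140 to +78, y -186 to +92 mm. Two rails 12 mm high along x guide the rack (1.5 mm play a side).
- rear_stop (a point): Middle of the front face of the rear stop, a steel bar 20 mm high across the back of the docking plate: x 47, y -7, z 60 mm in the mixer's frame. The rack's rear face ends here.
- slot_corner (a point): Corner of the slot, on top of the barrel, x 0, y -127, z 86 mm (mixer's frame). The latch is a steel barrel 28 mm in diameter along y, y -175 to -103, axis at x 0, z 72. Its L-shaped slot, 11 to 12 mm wide, holds the knob's stem: the long leg runs along its top from y -159 to -121; at the rack end the short leg turns down round its front (-x) side. Free space in front of and behind the barrel.
- rack: Loose blue rack, 0.3 to 0.65 kg, 2 x 3 wells, between the rails; starts 25 to 45 mm too far forward. Origin at its underside amid the wells, axes as the mixer's. Block x -47 to +47, y -82 to +68, 34 mm high. Notch for the bolt in its right (-y) side: x -8 to +8, 14 mm deep, open on top. Home: origin at the mixer's x = 0; only within 2 mm of this can the bolt enter. Slides with 4 to 12 N.
- rack_push (a point): Middle of the white pad (60 x 12 mm) on the rack's front (-x) face, 21 mm above the rack's underside; on the face to be pushed.
- bolt (a joint): Slide of the latch bolt towards the rack (mixer's +y), m: 0 drawn back, 0.026 fully in (nose 12 mm deep in the rack's notch). Starts between 0 and 0.005. Friction about 2 N, no spring. The knob moves with it.
- handle (a joint): Turn of stem and knob about the bolt's axis, rad: 0 upright (start within 0.03), 1.05 pushed over to the front (mixer's -x) and down, at the end of the slot's short leg. In the long leg it can lean only about 0.15; it turns only with the bolt at 0.0235 or more, and once turned the slot holds the bolt in. Friction about 1 N at the knob, no spring.
- knob (a point): Centre of the red ball knob, 22 mm in diameter, on an 8 mm steel stem, 47 mm from the bolt's axis. In the mixer's frame, mm: bolt drawn back and stem upright x 0, y -153, z 119; bolt in y -127; then turned to the end x -41, y -127, z 95. Its axes turn with the handle.
- vial_0: Loose vial with a white cap, 34 mm in diameter, 66 mm high, standing in a well of the rack at x -21.5, y 43.0 mm of the rack's frame, its top 72 mm above the rack's underside. Origin at its underside, z up. To stay in its well.
- vial_1: Loose vial with a white cap, 34 mm in diameter, 66 mm high, standing in a well of the rack at x -21.5, y 0.0 mm of the rack's frame, its top 72 mm above the rack's underside. Origin at its underside, z up. To stay in its well.
- vial_2: Loose vial with a white cap, 34 mm in diameter, 66 mm high, standing in a well of the rack at x 21.5, y -43.0 mm of the rack's frame, its top 72 mm above the rack's underside. Origin at its underside, z up. To stay in its well.
- vial_3: Loose vial with a white cap, 34 mm in diameter, 66 mm high, standing in a well of the rack at x 21.5, y 43.0 mm of the rack's frame, its top 72 mm above the rack's underside. Origin at its underside, z up. To stay in its well.
- dropper: Loose amber dropper bottle with a black cap, 33 mm in diameter, 76 mm high, standing on the worktop right of the latch. Origin at its underside. To be left alone.
- spare_vial: Loose vial with a white cap, 34 mm in diameter, 66 mm high, standing on the worktop left of the mixer. Origin at its underside. To be left alone.
- timer: Loose white timer lying on the worktop left of the mixer, 66 x 66 x 17 mm. Origin at its underside. To be left alone.
Things that resemble listed ones, but are neither listed nor needed, are in the scene too. What is shaped like the vial_1 but green or pink is not meant.

How it is judged (in metres and radians):
On the way, in this order (a step that is already met when the one before it is completed fails the run):
1. the rack is pushed home against the rear stop (within 2.5 mm) (x of rack in the frame of mixer above -0.0025 m and z of rack in the frame of mixer below 0.054 m), for 0.1 s.
2. the bolt is slid fully in, into the rack's notch (value of joint bolt above 0.022 m and x of rack in the frame of mixer above -0.0045 m and z of rack in the frame of mixer below 0.054 m), for 0.1 s.
3. the knob is turned round the corner to the end of the slot (value of joint bolt above 0.022 m and value of joint handle above 0.9 rad), for 0.1 s.
At the end, for the whole second after the job is handed in: Rack at rest and home (at most 4.5 mm short), bolt in (over 22 of 26 mm), knob turned to the end of the slot (over 0.9 of 1.05 rad); vials in their wells within 0.15 rad of upright; dropper bottle, spare vial and timer within 15 mm of where they stood (all of step 3 and x of rack in the frame of mixer above -0.0045 m and z of rack in the frame of mixer below 0.054 m and linear speed of rack below 0.01 m/s and angle between each of vial_0, vial_1, vial_2, vial_3's own z axis and vertical below 0.15 rad and z of each of vial_0, vial_1, vial_2, vial_3 in the frame of rack below 0.012 m and distance of each of dropper, spare_vial, timer from where it was at the start of the episode below 0.015 m); the robot touches nothing.
It fails at once if the rack is lifted or tipped (z of rack in the frame of mixer above 0.056 m or angle between rack's own z axis and vertical above 0.08 rad).
It fails at once if a vial is lifted out of its well or tipped (angle between any of vial_0, vial_1, vial_2, vial_3's own z axis and vertical above 0.3 rad or z of any of vial_0, vial_1, vial_2, vial_3 in the frame of rack above 0.016 m).
It fails at once if a thing beside the mixer is moved by more than 15 mm or knocked over (distance of any of dropper, spare_vial, timer from where it was at the start of the episode above 0.015 m or angle between any of dropper, spare_vial, timer's own z axis and vertical above 0.3 rad).
It also fails if it takes over 48 s, if anything falls off the work surface, if the arm or the gripper's body presses on something with over 40 N, if the wrist force passes 120 N, or if a joint passes its speed limit or range.

## Robot

A 6-joint arm with a two-finger parallel gripper is mounted at the origin on a cart in front of the work surface, level with it; the furniture and walls round the work are solid. World frame = base frame: x ahead of the robot, y to its left, z up, the work surface at z = 0. Lengths are in mm, angles in rad, forces in N, time in s.
With the tool pointing down it reaches from about 275 to 750 mm from the base axis. Payload 10.2 kg.
Tool frame: the origin (TCP) lies between the finger pads; the fingertips stand 19 mm ahead of it and the grasp point (between the pads) is the TCP; z points along the fingers, y is the line along which they close (so a half turn about z gives the same grasp; the last joint's range is limited). The gripper opens to 85 mm and grips with 20 to 120 N. Pads are 22 mm wide; open, the fingers measure 114 mm over their backs; the gripper's body (76 mm by 85 mm) begins 54 mm behind the grasp point. The pads swing forward as they close: fully open they stand 13 mm farther back than shut.
Start: joints at [1.041, 0.313, 1.498, -0, 1.331, -0.223], TCP at [158.568, 500.487, 221.594] pointing down, gripper open.
Joint ranges: [-2.94, 2.94], [-0.97, 2.17], [0.19, 2.56], [-1.23, 4.37], [0.02, 3.11], [-2.88, 2.88]. Speed limits (rad/s): [2.39, 2.39, 3.01, 3.14, 3.14, 3.14].

## Interface

Orientations are given as a unit quaternion [w, x, y, z].
In Python, from rig import sense, capture, finish_job gives the robot as it stands. The module is installed in compiled form; this text tells all that it offers.
- The arm moves only by the tool move_arm, never from a script. Its argument "moves" is a list of rows, each an object with "turn": the turn, a rotation vector about the tool's x, y, z in rad, a list of three; "translation": the shift along the tool's x, y, z in mm, a list of three; "hand": the opening, from 0 (shut) to 1 (fully open). In form: [{"turn": [wx, wy, wz], "translation": [x, y, z], "hand": hand}, ...]. A call has 1 to 10 rows; each row shifts and turns the commanded pose from where the row before left it, along the tool's axes as they then stand; what a row does not reach is not made up. A row lasts 1/12 s, in which the tool goes at most 41.7 mm and 7.16 degrees, less where a joint would pass 70% of its speed; a pose out of reach is approached as far as the arm can. A call with a gripper value outside its range is refused whole. The fingers move at their own pace and stop on an object; "grip_force" is the grip in N (left out, the last holds). Time passes only in rows, so rows that do not move let the fingers close. It gives the time, the measured TCP pose, the force, the opening and the grip force at its end, in the units of the state.
- sense(): the state, without advancing time (a new reading comes with each control period).
- capture(name): name is "side" or "top" or "wrist"; returns a dict with "image" (384x512x3 uint8, blue, green, red), "z_map" (384x512 float32, mm along the optical axis (not along the pixel's ray), 0 where there is no reading), "vertical_fov" (degrees; the focal length in pixels is half the picture's height over the tangent of half this angle, whatever the lens; pixels are square), "cx", "cy" (the principal point, pixels), "R" (3x3) and "t" (3): a world point X has camera coordinates R X + t; the wrist camera has in their place "T_tool_cam" (4x4, takes a point from camera to tool coordinates, whose origin is the TCP and whose axes are the flange's). Camera axes: x right, y down, z forward; pixel columns grow to the right and rows downward; lengths in mm; the calibration is good to about 2 mm. The wrist camera is an equidistant fisheye: a pixel r from the principal point sees the ray r / f radians off the axis. A picture is of the moment at which its call begins: read the wrist's pose just before it.
- finish_job(): hands the job in; it is judged then, once.
The state is a dict: "time_s": time; "joints": joint angles; "dq": joint speeds; "tau": joint torques, N m; "eef_pos": TCP position; "ee_rot": TCP orientation; "force": force on the tool from outside, world axes, zero at the start; "wrist_torque": the same for the moment, N m; "grip_width": opening from 0.0 (shut) to 1.0 (fully open); "grip_force": force on a finger pad.
Only numpy, scipy, OpenCV 4.12 (cv2) and the standard library are available. Lean on these libraries where they do the work, as an engineer would, in place of code of your own. Each camera call takes 0.05 s, during which the arm holds its last target. There are 200 camera calls.

## Working session

There is one attempt and no reset: what is moved stays moved. The work goes in short steps, Python scripts to look and compute and a tool call to move; the robot and the scene stay as the last step left them, time stands still between calls to the robot, and variables do not carry over. Pictures are saved under pics/ and viewed, at most 10 in all, crops included, and the job is handed in when it is done.

Besides the shell and the picture viewer there is one more tool, called after "Call:" as name(argument=value, ...), one argument or row to a line, values as JSON. move_arm: Moves the arm, as the interface text tells. Its arguments: {"type":"object","properties":{"moves":{"type":"array","items":{"type":"object","properties":{"turn":{"type":"array","items":{"type":"number"}},"translation":{"type":"array","items":{"type":"number"}},"hand":{"type":"number"}}}},"grip_force":{"type":"number"}},"required":["moves"]}

```bash
mkdir -p pics; cat > h.py <<'E'
import numpy as np, cv2
from rig import sense, capture
def cloud(c):
    h,w=c["z_map"].shape; f=h/2/np.tan(np.radians(c["vertical_fov"])/2)
    v,u=np.mgrid[:h,:w]; z=c["z_map"]
    P=np.stack([(u-c["cx"])/f*z,(v-c["cy"])/f*z,z],-1)
    return (P-np.array(c["t"]))@np.array(c["R"])
E
python3 - <<'E'
from h import *
s=sense(); print(s["time_s"],s["eef_pos"],s["ee_rot"],s["force"])
for n in("top","side"):
    c=capture(n); np.savez(n,**c); cv2.imwrite(f"pics/{n}0.png",c["image"])
    print(n,-np.array(c["R"]).T@c["t"],c["vertical_fov"])
E
```

```text
0.0 [158.4320497  500.2215253  221.00257811] [-2.33500471e-04  1.52771717e-01  9.88261265e-01 -6.48218558e-04] [-0.0685725  -0.97233405 -0.39975056]
top [ 461.87020915   25.46693777 1239.21980464] 43.95020973556586
side [349.58271573 849.89813419 546.27013883] 45.19106301583464
```

View pics/top0.png

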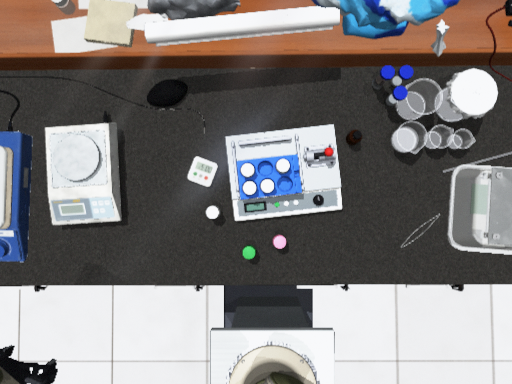

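View pics/side0.png

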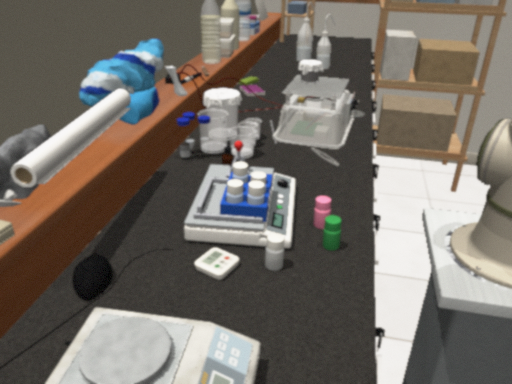

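The top view shows the mixer at about (285,170), with the knob at (329,152), the four vial caps at (248,170), (283,166), (250,188) and (267,186), and the dropper at (354,137). The pink and green decoys are in front, at (280,242) and (249,253). Next I measure the poses.

```bash
python3 - <<'E'
from h import *
for n in("top","side"):
    c=dict(np.load(n+".npz")); W=cloud(c); im=c["image"]; hsv=cv2.cvtColor(im,cv2.COLOR_BGR2HSV)
    x,y,z=W[...,0],W[...,1],W[...,2]; roi=(x>250)&(x<640)&(y>-250)&(y<260)&(c["z_map"]>0)
    if n=="top":
        m=(roi&(z>15)&(z<150)).astype(np.uint8); m=cv2.morphologyEx(m,cv2.MORPH_OPEN,np.ones((3,3)))
        k,l,st,ce=cv2.connectedComponentsWithStats(m)
        for i in range(1,k):
            if st[i,4]<15: continue
            P=W[l==i]; r=cv2.minAreaRect(P[:,:2].astype(np.float32)); print(i,st[i],np.median(P,0).round(1),P[:,2].max().round(1),r,cv2.boxPoints(r).round(1).tolist())
        r=cv2.minAreaRect(W[roi&(z>44)&(z<75)][:,:2].astype(np.float32));print("plate",r)
    H,S,V=hsv[...,0],hsv[...,1],hsv[...,2]
    red=roi&((H<6)|(H>174))&(S>150)&(V>80)&(z>60)
    blue=roi&(H>100)&(H<130)&(S>140)
    print(n,"red",red.sum(),W[red].mean(0).round(1),W[red][:,2].max(), np.argwhere(red).mean(0))
    B=W[blue&(z>75)&(z<92)]; r=cv2.minAreaRect(B[:,:2].astype(np.float32)); print("blue",r,np.median(B,0),cv2.boxPoints(r).round(1).tolist())
    cap=roi&(z>112)&(z<130)&(S<60)
    k,l,st,ce=cv2.connectedComponentsWithStats(cap.astype(np.uint8))
    for i in range(1,k):
        if st[i,4]>8: print("cap",W[l==i].mean(0).round(1),st[i,4])
E
```

```text
1 [347 135  15  10 115] [ 632.1 -205.6   55.6] 80.9 ((631.3040161132812, -208.79917907714844), (32.64310073852539, 16.40093421936035), 88.35565948486328) [[622.5999755859375, -224.89999389648438], [639.0, -225.3000030517578], [640.0, -192.6999969482422], [623.5999755859375, -192.1999969482422]]
2 [ 226  136  117   86 8640] [539.4 -26.6  52.2] 135.4 ((546.9813232421875, -31.429855346679688), (210.76222229003906, 277.940185546875), 6.026148796081543) [[427.6000061035156, 95.69999694824219], [456.79998779296875, -180.6999969482422], [666.4000244140625, -158.60000610351562], [637.2000122070312, 117.80000305175781]]
3 [188 158  29  29 507] [554.7 176.   18.5] 26.0 ((555.47265625, 178.6728973388672), (64.5567398071289, 65.25035095214844), 71.05001068115234) [[514.0999755859375, 158.6999969482422], [575.7999877929688, 137.5], [596.7999877929688, 198.60000610351562], [535.0999755859375, 219.8000030517578]]
4 [206 206  15  13 154] [452.6 145.3  66.5] 71.6 ((452.6361083984375, 147.17051696777344), (30.5111141204834, 30.13684844970703), 87.7505874633789) [[437.0, 132.5], [467.1000061035156, 131
[... 1005 characters left out ...]
3125, 77.0], [499.6000061035156, -71.0999984741211], [592.2000122070312, -61.099998474121094], [576.2000122070312, 87.0]]
cap [561.4 -24.4 122.4] 146
cap [551.4  59.  122.6] 140
cap [513.5  12.3 122.8] 140
cap [509.   54.4 122.4] 141
side red 44 [ 592.5 -126.1  122.5] 129.92003979803226 [144.61363636 238.        ]
blue ((537.5130615234375, 11.622955322265625), (92.02257537841797, 145.50784301757812), 6.351027965545654) [528.48843114  74.5658695   82.7796788 ] [[483.70001220703125, 78.80000305175781], [499.79998779296875, -65.80000305175781], [591.2999877929688, -55.599998474121094], [575.2000122070312, 89.0]]
cap [561.5 -20.1 119. ] 125
cap [511.3  39.6 119.1] 279
cap [552.   63.3 119.1] 147
```

```bash
python3 - <<'E'
from h import *
c=dict(np.load("top.npz")); W=cloud(c); x,y,z=W[...,0],W[...,1],W[...,2]
im=c["image"]; hsv=cv2.cvtColor(im,cv2.COLOR_BGR2HSV);H,S,V=cv2.split(hsv)
roi=(x>250)&(x<720)&(y>-185)&(y<130)&(c["z_map"]>0)
m=(roi&(z>15)&(z<150)).astype(np.uint8); m=cv2.morphologyEx(m,cv2.MORPH_OPEN,np.ones((3,3)))
k,l,st,ce=cv2.connectedComponentsWithStats(m); i=1+np.argmax(st[1:,4]); P=W[l==i]
r=cv2.minAreaRect(P[:,:2].astype(np.float32)); print(r,st[i])
for a in (np.radians(6.1),):
    R=np.array([[np.cos(a),-np.sin(a)],[np.sin(a),np.cos(a)]]); Q=P.copy(); Q[:,:2]=P[:,:2]@R  # rotated coords
    print("plate rear/left/right quantiles",[np.percentile(Q[:,0],q).round(1) for q in(0,.3,99.7,100)],[np.percentile(Q[:,1],q).round(1) for q in(0,.3,99.7,100)])
    # rear stop: height 65-75
    s=(Q[:,2]>63)&(Q[:,2]<78)
    b=Q[s]; h,e=np.histogram(b[:,0],np.arange(420,700,3)); print([(int(e[j]),int(h[j])) for j in range(len(h)) if h[j]>4])
    red=((H<6)|(H>174))&(S>150)&(V>80)&roi&(z>90); K=W[red].mean(0); print("knob",K, K[:2]@R, W[red][:,2].max())
    f=384/2/np.tan(np.radians(c["vertical_fov"])/2)
    cy,cx=np.argwhere(red).mean(0); C=-c["R"].T@c["t"]; d=c["R"].T@np.array([(cx-c["cx"])/f,(cy-c["cy"])/f,1]); k=C+d*(119-C[2])/d[2]; print("knob ray",k,k[:2]@R)
c=dict(np.load("side.npz")); hsv=cv2.cvtColor(c["image"],cv2.COLOR_BGR2HSV);H,S,V=cv2.split(hsv);W=cloud(c)
red=((H<6)|(H>174))&(S>150)&(V>80)&(W[...,0]<640)&(W[...,0]>500)&(W[...,2]>90)
f=384/2/np.tan(np.radians(c["vertical_fov"])/2)
cy,cx=np.argwhere(red).mean(0); C=-c["R"].T@c["t"]; d=c["R"].T@np.array([(cx-c["cx"])/f,(cy-c["cy"])/f,1]); k=C+d*(119-C[2])/d[2]; print("side knob ray",k,k[:2]@R)
c=dict(np.load("top.npz")); cv2.imwrite("pics/crop.png",cv2.resize(c["image"][115:225,215:375],None,fx=5,fy=5,interpolation=cv2.INTER_CUBIC))
E
```

```text
((549.8294677734375, -31.0748291015625), (216.92478942871094, 277.7274169921875), 6.121103286743164) [ 226  125  117   97 9361]
plate rear/left/right quantiles [np.float64(435.0), np.float64(435.8), np.float64(650.2), np.float64(651.9)] [np.float64(-228.2), np.float64(-226.5), np.float64(47.8), np.float64(49.5)]
[(486, 18), (504, 5), (507, 6), (510, 5), (513, 6), (519, 5), (525, 6), (528, 12), (531, 9), (543, 6), (552, 6), (555, 5), (561, 30), (564, 13), (567, 7), (570, 9), (573, 8), (576, 5), (585, 8), (588, 10), (591, 5), (621, 65), (624, 67), (627, 64), (630, 43)]
knob [ 592.68797246 -131.41067301  128.43692147] [ 575.36790692 -193.64805543] 135.3624875243522
knob ray [ 593.7954797  -132.74941686  119.        ] [ 576.32688302 -195.09690746]
side knob ray [ 594.47708884 -134.03618664  119.        ] [ 576.86789545 -196.44882204]
```

View pics/crop.png

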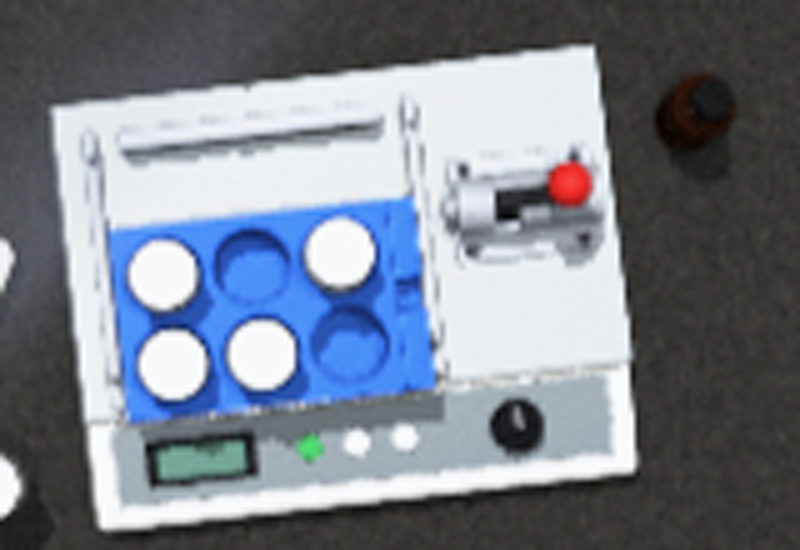

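The crop shows the rack forward of the rear stop, with the knob fully drawn back. In the mixer's axes (yaw 6.1°), the origin is at about x' 574.5, y' -42.5. Relative to that origin, the rack is at x -39, and the knob measures y -153, as it must be.

Call:
move_arm(
  moves=[
    {"turn": [0,0,-0.1035],"translation": [0,0,0],"hand": 0},
    {"turn": [0,0,-0.1035],"translation": [0,0,0],"hand": 0},
    {"turn": [0,0,-0.1035],"translation": [0,0,0],"hand": 0},
    {"turn": [0,0,-0.1035],"translation": [0,0,0],"hand": 0},
    {"turn": [0,0,0],"translation": [-15,-33,0],"hand": 0},
    {"turn": [0,0,0],"translation": [-15,-33,0],"hand": 0},
    {"turn": [0,0,0],"translation": [-15,-33,0],"hand": 0},
    {"turn": [0,0,0],"translation": [-15,-33,0],"hand": 0},
    {"turn": [0,0,0],"translation": [-15,-33,0],"hand": 0},
    {"turn": [0,0,0],"translation": [-15,-33,0],"hand": 0},
  ],
)

```text
time_s: 0.93
eef_pos: [269.5, 311.7, 221.4]
ee_rot: [-0.0, -0.054, 0.999, -0.0]
force: [0.5, 0.3, 0.3]
grip_width: 0.001
grip_force: 0.0
```

Call:
move_arm(
  moves=[
    {"turn": [0,0,0],"translation": [-15,-33,0],"hand": 0},
    {"turn": [0,0,0],"translation": [-15,-33,0],"hand": 0},
    {"turn": [0,0,0],"translation": [-15,-33,0],"hand": 0},
    {"turn": [0,0,0],"translation": [-15,-33,0],"hand": 0},
    {"turn": [0,0,0],"translation": [-15,-33,0],"hand": 0},
    {"turn": [0,0,0],"translation": [-15,-33,0],"hand": 0},
    {"turn": [0,0,0],"translation": [-15,-33,0],"hand": 0},
    {"turn": [0,0,0],"translation": [-15,-33,0],"hand": 0},
    {"turn": [0,0,0],"translation": [0,0,0],"hand": 0},
    {"turn": [0,0,0],"translation": [0,0,0],"hand": 0},
  ],
)

```text
time_s: 1.77
eef_pos: [417.1, 62.4, 221.1]
ee_rot: [-0.001, -0.052, 0.999, 0.0]
force: [-1.1, 0.4, 0.2]
grip_width: -0.002
grip_force: 0.0
```

```bash
cat >> h.py <<'E'
a=np.radians(6.1); Rm=np.array([[np.cos(a),-np.sin(a)],[np.sin(a),np.cos(a)]])
def mix(p): p=np.asarray(p,float); return np.append(p[:2]@Rm-[574.5,-42.5],p[2])  # world -> mixer
def st():
    from scipy.spatial.transform import Rotation as R
    s=sense(); f=np.array(s["force"]); q=s["ee_rot"]
    print("t",round(s["time_s"],2),"tcp",mix(s["eef_pos"]).round(1),"F",np.append(f[:2]@Rm,f[2]).round(1),"tool x,y",R.from_quat([*q[1:],q[0]]).as_matrix()[:,:2].T.round(3).tolist(),"w",s["grip_width"])
E
python3 - <<'E'
from h import *
st()
c=capture("side"); cv2.imwrite("pics/s1.png",cv2.resize(c["image"][60:260,150:400],None,fx=3,fy=3))
W=cloud(c); M=W[...,:2]@Rm-[574.5,-42.5]; s=(abs(M[...,0]+122)<40)&(abs(M[...,1]+7)<40)&(W[...,2]>140)&(c["z_map"]>0)
z=W[...,2]
print("min z",np.sort(z[s])[:5])
for lo in range(190,260,5):
    q=s&(z>lo)&(z<lo+5)
    if q.sum(): print(lo,M[q].min(0).round(1),M[q].max(0).round(1),q.sum())
E
```

```text
t 1.77 tcp [-153.2   60.3  221.1] F [-1.1  0.6  0.2] tool x,y [[-0.995, -0.104, 0.001], [-0.104, 0.995, 0.0]] w -0.002342271857955253
min z [308.31882899]
```

View pics/s1.png

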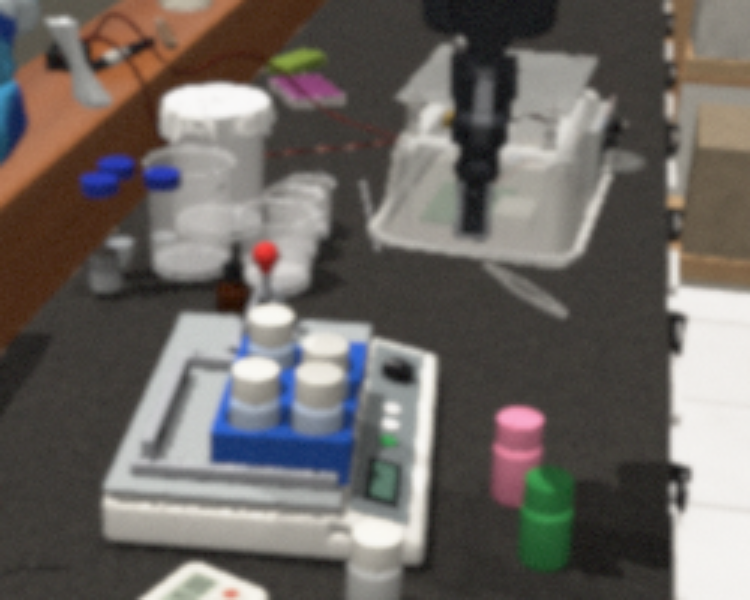

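The gripper is shut, with its tip at crop pixel (475,235), and the rack, vials and knob are clear of it. I had counted two rows too few, so there is still +31, -67 mm to go.

```bash
python3 - <<'E'
from h import *
c=capture("side"); W=cloud(c); M=W[...,:2]@Rm-[574.5,-42.5]; z=W[...,2]
s=(abs(M[...,0]+153)<45)&(abs(M[...,1]-60)<45)&(z>150)&(c["z_map"]>0)
print("min z",np.sort(z[s])[:3])
for lo in range(195,250,5):
    q=s&(z>lo)&(z<lo+5)
    if q.sum(): print(lo,M[q].min(0).round(1),M[q].max(0).round(1),q.sum())
E
```

```text
min z [229.05033509 229.55334198 230.13107886]
225 [-152.1   65.2] [-150.3   66.7] 2
230 [-162.6   66.1] [-144.6   71. ] 24
235 [-164.2   66. ] [-142.7   76.4] 23
240 [-163.8   67.1] [-144.    78.9] 36
245 [-163.3   66.1] [-143.6   78.2] 27
```

Call:
move_arm(
  moves=[
    {"turn": [0,0,0],"translation": [-15,-33,0],"hand": 0},
    {"turn": [0,0,0],"translation": [-15,-34,0],"hand": 0},
    {"turn": [0,0,0],"translation": [0,0,35],"hand": 0},
    {"turn": [0,0,0],"translation": [0,0,35],"hand": 0},
    {"turn": [0,0,0],"translation": [0,0,35],"hand": 0},
    {"turn": [0,0,0],"translation": [0,0,28],"hand": 0},
    {"turn": [0,0,0],"translation": [0,0,0],"hand": 0},
    {"turn": [0,0,0],"translation": [0,0,0],"hand": 0},
  ],
)

```text
time_s: 2.53
eef_pos: [453.3, 1.2, 88.7]
ee_rot: [-0.001, -0.054, 0.999, 0.0]
force: [0.2, 0.5, 0.5]
grip_width: -0.001
grip_force: 0.0
```

```bash
python3 - <<'E'
from h import *
st()
c=capture("wrist"); cv2.imwrite("pics/w1.png",c["image"])
E
```

```text
t 2.53 tcp [-123.6   -4.4   88.7] F [0.2 0.5 0.5] tool x,y [[-0.994, -0.109, 0.002], [-0.109, 0.994, 0.001]] w -0.0008067149206465373
```

View pics/w1.png

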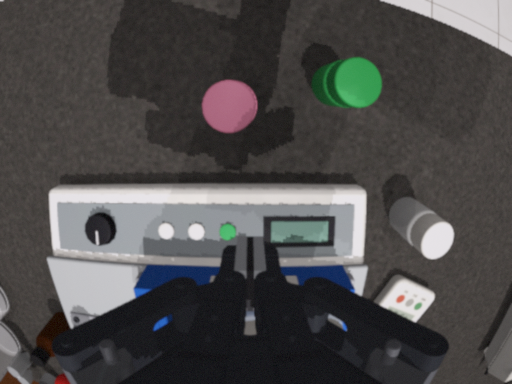

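The wrist view shows the shut fingertips at about (250,240), in front of the rack's blue front face and over the panel. Next I check the real height of the fingertip by casting a ray through its pixel from the earlier side view.

```bash
python3 - <<'E'
from h import *
c=dict(np.load("side.npz")); f=192/np.tan(np.radians(c["vertical_fov"])/2)
C=-c["R"].T@c["t"]
for u,v in((308,138),(308,136)):
    d=c["R"].T@np.array([(u-c["cx"])/f,(v-c["cy"])/f,1])
    n=np.array([-np.sin(a),np.cos(a)]) # mixer y
    for my in(60,70):
        k=((my-42.5)-C[:2]@n)/(d[:2]@n); print(u,v,my,mix(C+k*d).round(1))
E
```

```text
308 138 60 [-155.6   60.   231.1]
308 138 70 [-155.3   70.   235.1]
308 136 60 [-155.3   60.   234.9]
308 136 70 [-155.    70.   238.9]
```

Call:
move_arm(
  moves=[
    {"turn": [0,0,0],"translation": [-10,0,2],"hand": 0},
    {"turn": [0,0,0],"translation": [-10,0,0],"hand": 0},
    {"turn": [0,0,0],"translation": [-6,0,0],"hand": 0},
    {"turn": [0,0,0],"translation": [-6,0,0],"hand": 0},
    {"turn": [0,0,0],"translation": [-5,0,0],"hand": 0},
    {"turn": [0,0,0],"translation": [0,0,0],"hand": 0},
  ],
)

```text
time_s: 3.08
eef_pos: [491.5, 4.2, 87.3]
ee_rot: [0.001, -0.054, 0.999, -0.0]
force: [-1.3, 0.1, -0.3]
grip_width: 0.003
grip_force: 0.0
```

```bash
python3 -c "
from h import *
st()"
```

```text
t 3.08 tcp [-85.3  -5.5  87.3] F [-1.3  0.3 -0.3] tool x,y [[-0.994, -0.107, -0.001], [-0.107, 0.994, -0.0]] w 0.002766093113655955
```

The ray puts the tip near z 231 with the TCP at 221, and there is no contact yet. That disagrees with the stated geometry, so I look before going on.

```bash
python3 - <<'E'
from h import *
c=capture("side"); t=capture("top")
A=cv2.resize(c["image"][100:250,180:340],None,fx=3,fy=3); B=cv2.resize(t["image"][120:220,225:345],None,fx=3,fy=3)
cv2.imwrite("pics/s2.png",np.hstack([A[:300],B[:300]]) if 0 else A)
W=cloud(c)
# rack pose now
for n,q in(("side",c),("top",t)):
    W=cloud(q); hsv=cv2.cvtColor(q["image"],cv2.COLOR_BGR2HSV); H,S,V=cv2.split(hsv); M=W[...,:2]@Rm-[574.5,-42.5]; z=W[...,2]
    cap=(z>112)&(z<130)&(S<60)&(V>120)&(abs(M[...,0])<90)&(M[...,1]<80)&(M[...,1]>-80)
    k,l,s_,ce=cv2.connectedComponentsWithStats(cap.astype(np.uint8))
    print(n,[(M[l==i].mean(0).round(1).tolist(),int(s_[i,4])) for i in range(1,k) if s_[i,4]>15])
E
```

```text
side [([-18.1, -36.4], 125), ([-60.5, 26.5], 281), ([-18.5, 47.2], 148)]
top [([-18.7, -41.6], 143), ([-11.1, 51.8], 16)]
```

View pics/s2.png

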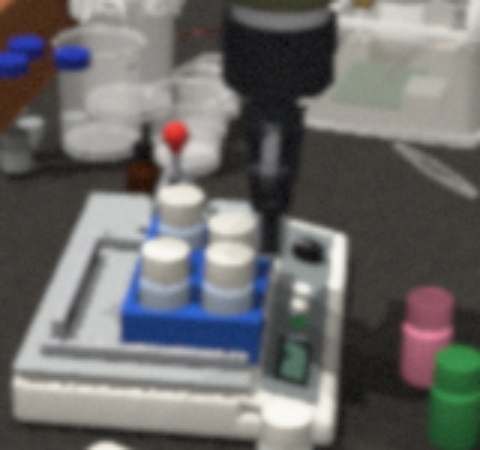

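```bash
python3 - <<'E'
from h import *
q=capture("side"); W=cloud(q); hsv=cv2.cvtColor(q["image"],cv2.COLOR_BGR2HSV); H,S,V=cv2.split(hsv); M=W[...,:2]@Rm-[574.5,-42.5]; z=W[...,2]
for v in range(160,192,2):
    print(v,[(u,*M[v,u].round(0).astype(int).tolist(),int(z[v,u]),int(V[v,u])) for u in range(262,280,3)])
E
```

```text
160 [(262, -41, -335, 0, 57), (265, -78, 52, 178, 24), (268, -84, 56, 180, 43), (271, -90, 56, 180, 46), (274, -95, 57, 181, 24), (277, -99, 11, 161, 34)]
162 [(262, -42, -322, 0, 56), (265, -78, 52, 173, 22), (268, -84, 48, 172, 39), (271, -90, 52, 174, 39), (274, -95, 49, 174, 19), (277, -98, -8, 147, 38)]
164 [(262, -43, -313, -2, 63), (265, -78, 47, 167, 24), (268, -83, 43, 166, 28), (271, -89, 43, 166, 31), (274, -95, 47, 168, 28), (277, -99, -7, 143, 37)]
166 [(262, -45, -299, -1, 79), (265, -77, 38, 159, 32), (268, -83, 40, 160, 25), (271, -89, 38, 159, 31), (274, -95, 42, 162, 27), (277, -99, -11, 137, 39)]
168 [(262, -54, -178, 49, 167), (265, -77, 37, 154, 40), (268, -82, 24, 148, 31), (271, -89, 26, 149, 35), (274, -95, 35, 154, 22), (277, -99, 3, 139, 45)]
170 [(262, -55, -167, 49, 197), (265, -77, 29, 145, 77), (268, -83, 25, 144, 27), (271, -89, 25, 145, 27), (274, -95, 31, 148, 31), (277, -87, -282, -3, 54)]
172 [(262, -68, -12, 120, 218), (265, -64, -159, 48, 150), (268, -82, 7, 131, 43), (271, -88, 8, 131, 27), (274, -94, 4, 130, 63), (277, -88, -265, -1, 92)]
174 [(
[... 694 characters left out ...]
, (271, -89, 6, 108, 28), (274, -95, 2, 106, 97), (277, -95, -124, 41, 90)]
184 [(262, -73, 40, 120, 217), (265, -76, 1, 100, 122), (268, -83, 8, 104, 66), (271, -89, 5, 103, 54), (274, -95, 1, 101, 104), (277, -96, -121, 38, 95)]
186 [(262, -73, 46, 118, 199), (265, -76, 4, 97, 125), (268, -82, -1, 95, 112), (271, -89, 2, 96, 120), (274, -95, 3, 97, 135), (277, -96, -116, 35, 137)]
188 [(262, -74, 50, 116, 136), (265, -76, 1, 90, 106), (268, -82, -15, 82, 96), (271, -85, -63, 57, 144), (274, -90, -98, 38, 157), (277, -97, -104, 36, 155)]
190 [(262, -74, 51, 112, 124), (265, -77, 3, 86, 96), (268, -82, -5, 83, 90), (271, -85, -67, 49, 132), (274, -91, -87, 39, 137), (277, -98, -95, 35, 146)]
```

The depth puts the real fingertips at z≈95, 8 mm above the TCP reading, so they passed above the rack's top (84). The vials haven't moved. I back off straight away, then go down until the tip is at z≈67 and check it.

Call:
move_arm(
  moves=[
    {"turn": [0,0,0],"translation": [15,0,0],"hand": 0},
    {"turn": [0,0,0],"translation": [20,0,0],"hand": 0},
    {"turn": [0,0,0],"translation": [0,0,0],"hand": 0},
    {"turn": [0,0,0],"translation": [0,0,0],"hand": 0},
  ],
)

```text
time_s: 3.57
eef_pos: [455.5, 0.3, 86.9]
ee_rot: [0.0, -0.053, 0.999, -0.0]
force: [0.3, -0.1, 0.3]
grip_width: 0.001
grip_force: 0.0
```

```bash
cat >> h.py <<'E'
def finger(q,p,tol=18,ymax=20):
    W=cloud(q); M=W[...,:2]@Rm-[574.5,-42.5]; z=W[...,2]; V=q["image"].max(-1)
    s=(abs(M[...,0]-p[0])<tol)&(abs(M[...,1]-p[1])<ymax)&(z>p[2]-25)&(z<p[2]+150)&(V<75)
    return M,z,s
E
python3 - <<'E'
from h import *
st(); p=mix(sense()["eef_pos"])
q=capture("side"); M,z,s=finger(q,p,45,60)
print(np.sort(z[s])[:8].round(1))
for lo in range(60,240,10):
    b=s&(z>=lo)&(z<lo+10)
    if b.sum(): print(lo,b.sum(),M[b].min(0).round(),M[b].max(0).round())
q=capture("wrist"); im=q["image"]; print(q["T_tool_cam"],q["vertical_fov"]); print(q["z_map"][230:330:10,240:275:7].round(0))
E
```

```text
t 3.57 tcp [-121.6   -5.6   86.9] F [ 0.2 -0.2  0.3] tool x,y [[-0.994, -0.106, -0.0], [-0.106, 0.994, -0.0]] w 0.0006659081890972786
[103.5 104.1 105.1 105.2 105.9 105.9 106.5 107.3]
100 19 [-128.    4.] [-115.   10.]
110 27 [-128.    5.] [-115.   12.]
120 30 [-130.    1.] [-114.   12.]
130 14 [-132.    2.] [-114.   10.]
140 42 [-135.  -12.] [-108.   31.]
150 27 [-137.    8.] [-107.   38.]
160 61 [-139.  -40.] [-105.   47.]
170 64 [-138.   -7.] [-106.   54.]
180 59 [-141.    9.] [-104.   54.]
190 72 [-141.  -15.] [-103.   52.]
200 79 [-138.  -18.] [-103.   39.]
210 61 [-132.   24.] [-111.   35.]
220 98 [-153.    5.] [-86.  36.]
230 123 [-157.    4.] [-86.  34.]
[[ 7.42118619e-04 -9.54525932e-01 -2.98126976e-01  7.71603015e+01]
 [ 9.99999614e-01  8.48920534e-04 -2.28755992e-04  6.77005791e-01]
 [ 4.71439638e-04 -2.98126691e-01  9.54526193e-01 -1.52302344e+02]
 [ 0.00000000e+00  0.00000000e+00  0.00000000e+00  1.00000000e+00]] 65.70646984690485
[[221. 222. 222. 222. 220.]
 [148. 147. 147. 147. 221.]
 [137. 136. 137. 138. 145.]
 [127. 127. 127. 127. 135.]
 [121. 121. 119. 118. 118.]
 [111. 122. 119. 111. 111.]
 [105. 123. 113. 105. 105.]
 [ 99. 124. 115.  98.  99.]
 [ 97. 127. 117.  95.  86.]
 [113. 170. 167.  95.  81.]]
```

```bash
python3 - <<'E'
from h import *
q=capture("wrist"); f=192/np.tan(np.radians(q["vertical_fov"])/2); T=q["T_tool_cam"]; Z=q["z_map"]
for u in (225,240,247,261,268,280):
    o=[]
    for v in (232,234,236,238,240,245,250,260,270,280):
        dx,dy=u-q["cx"],v-q["cy"]; r=np.hypot(dx,dy); th=r/f; z=Z[v,u]
        P=np.array([dx/r*np.tan(th)*z,dy/r*np.tan(th)*z,z,1]); o.append((v,*(T@P)[:3].round().astype(int).tolist()))
    print(u,o)
E
```

```text
225 [(232, -15, -18, 50), (234, -16, -18, 48), (236, -18, -18, 48), (238, -20, -18, 51), (240, -22, -18, 50), (245, -26, -18, 50), (250, 8, -11, -23), (260, 8, -11, -32), (270, 8, -10, -41), (280, 13, -9, -56)]
240 [(232, -16, -7, 52), (234, -17, -7, 52), (236, 12, -4, -14), (238, 12, -4, -17), (240, 12, -4, -19), (245, 12, -4, -24), (250, 12, -4, -30), (260, 12, -4, -39), (270, 12, -3, -47), (280, 14, -3, -57)]
247 [(232, -15, -1, 50), (234, -17, -1, 51), (236, 13, -1, -15), (238, 12, -1, -17), (240, 12, -1, -18), (245, 12, -1, -24), (250, 12, -1, -30), (260, 12, -1, -39), (270, 11, 0, -46), (280, 7, 0, -47)]
261 [(232, -15, 9, 51), (234, -17, 9, 51), (236, 12, 6, -14), (238, 12, 6, -17), (240, 12, 6, -19), (245, 12, 6, -24), (250, 12, 6, -30), (260, 12, 6, -39), (270, 12, 5, -47), (280, 13, 5, -57)]
268 [(232, -15, 14, 51), (234, -17, 14, 50), (236, -18, 14, 50), (238, -19, 14, 48), (240, -21, 14, 49), (245, 9, 10, -18), (250, 8, 10, -22), (260, 8, 9, -32), (270, 13, 8, -49), (280, 13, 8, -56)]
280 [(232, -16, 23, 51), (234, -16, 23, 49), (236, -18, 23, 49), (238, -20, 23, 49), (240, -21, 23, 49), (245, -25, 24, 48), (250, -29, 24, 48), (260, -37, 24, 47), (270, 7, 14, -40), (280, 12, 12, -55)]
```

The wrist depth agrees: the shut tips end about 11 mm behind the TCP, with half-width 12 mm in x. I therefore need TCP z 61 for a tip at ~71, which leaves the linkage clear of the vial caps. Descend and approach.

Call:
move_arm(
  moves=[
    {"turn": [0,0,0],"translation": [0,0,13],"hand": 0},
    {"turn": [0,0,0],"translation": [0,0,13],"hand": 0},
    {"turn": [0,0,0],"translation": [-8,0,0],"hand": 0},
    {"turn": [0,0,0],"translation": [-8,0,0],"hand": 0},
    {"turn": [0,0,0],"translation": [-3,0,0],"hand": 0},
    {"turn": [0,0,0],"translation": [-3,0,0],"hand": 0},
    {"turn": [0,0,0],"translation": [-3,0,0],"hand": 0},
    {"turn": [0,0,0],"translation": [-3,0,0],"hand": 0},
    {"turn": [0,0,0],"translation": [-3,0,0],"hand": 0},
    {"turn": [0,0,0],"translation": [-3,0,0],"hand": 0},
  ],
)

```text
time_s: 4.55
eef_pos: [489.5, 4.1, 60.7]
ee_rot: [-0.0, -0.054, 0.999, 0.0]
force: [-3.5, -0.7, 2.8]
grip_width: -0.001
grip_force: 1.9
```

```bash
cat >> h.py <<'E'
def caps():
    q=capture("top"); W=cloud(q); S=cv2.cvtColor(q["image"],cv2.COLOR_BGR2HSV)[...,1]; V=q["image"].max(-1); M=W[...,:2]@Rm-[574.5,-42.5]; z=W[...,2]
    cap=(z>112)&(z<130)&(S<60)&(V>120)&(abs(M[...,0])<90)&(abs(M[...,1])<80)
    k,l,s_,ce=cv2.connectedComponentsWithStats(cap.astype(np.uint8))
    print("caps",[(M[l==i].mean(0).round(1).tolist(),int(s_[i,4])) for i in range(1,k) if s_[i,4]>15])
E
python3 -c "
from h import *
st();caps()"
```

```text
t 4.55 tcp [-87.3  -5.4  60.7] F [-3.5 -0.3  2.8] tool x,y [[-0.994, -0.107, 0.001], [-0.107, 0.994, 0.0]] w -0.0010004567621538904
caps [([-10.5, -41.4], 140), ([-5.8, 44.8], 77)]
```

The rack is sliding at 3.5 N and has moved 8 mm. Continue.

Call:
move_arm(
  moves=[
    {"turn": [0,0,0],"translation": [-3,0,0],"hand": 0},
    {"turn": [0,0,0],"translation": [-3,0,0],"hand": 0},
    {"turn": [0,0,0],"translation": [-3,0,0],"hand": 0},
    {"turn": [0,0,0],"translation": [-3,0,0],"hand": 0},
    {"turn": [0,0,0],"translation": [-3,0,0],"hand": 0},
    {"turn": [0,0,0],"translation": [-3,0,0],"hand": 0},
    {"turn": [0,0,0],"translation": [-3,0,0],"hand": 0},
    {"turn": [0,0,0],"translation": [-3,0,0],"hand": 0},
  ],
)

```text
time_s: 5.27
eef_pos: [513.7, 6.7, 60.6]
ee_rot: [-0.0, -0.054, 0.999, 0.0]
force: [-2.7, -0.0, 1.2]
grip_width: 0.001
grip_force: 1.6
```

```bash
python3 -c "
from h import *
st();caps()"
```

```text
t 5.27 tcp [-63.   -5.5  60.6] F [-2.7  0.2  1.2] tool x,y [[-0.994, -0.107, 0.0], [-0.107, 0.994, 0.0]] w 0.0008113386699551247
caps [([13.5, -41.8], 142), ([20.5, 46.0], 49)]
```

Call:
move_arm(
  moves=[
    {"turn": [0,0,0],"translation": [-2,0,0],"hand": 0},
    {"turn": [0,0,0],"translation": [-2,0,0],"hand": 0},
  ],
)

```text
time_s: 5.48
eef_pos: [517.5, 7.1, 60.6]
ee_rot: [-0.0, -0.054, 0.999, 0.0]
force: [-3.9, -0.4, 0.9]
grip_width: 0.002
grip_force: 1.5
```

```bash
python3 -c "
from h import *
st();caps()"
```

```text
t 5.48 tcp [-59.2  -5.5  60.6] F [-3.9  0.   0.9] tool x,y [[-0.994, -0.107, 0.0], [-0.107, 0.994, 0.0]] w 0.002028245685839451
caps [([17.3, -42.1], 140), ([24.8, 46.6], 44)]
```

Call:
move_arm(
  moves=[
    {"turn": [0,0,0],"translation": [-1.5,0,0],"hand": 0},
    {"turn": [0,0,0],"translation": [-1.5,0,0],"hand": 0},
    {"turn": [0,0,0],"translation": [-1,0,0],"hand": 0},
  ],
)

```text
time_s: 5.78
eef_pos: [520.5, 7.3, 60.5]
ee_rot: [-0.002, -0.054, 0.999, -0.0]
force: [-13.2, -4.3, 8.2]
grip_width: -0.0
grip_force: 6.8
```

Call:
move_arm(
  moves=[
    {"turn": [0,0,0],"translation": [-1,0,0],"hand": 0},
    {"turn": [0,0,0],"translation": [0,0,0],"hand": 0},
  ],
)

```text
time_s: 5.95
eef_pos: [520.5, 7.2, 60.5]
ee_rot: [-0.003, -0.054, 0.999, -0.0]
force: [-14.1, -4.2, 9.7]
grip_width: 0.0
grip_force: 7.4
```

```bash
python3 -c "
from h import *
st();caps()"
```

```text
t 5.95 tcp [-56.2  -5.6  60.5] F [-14.4  -2.7   9.7] tool x,y [[-0.994, -0.107, 0.005], [-0.107, 0.994, 0.0]] w 0.0004671806618660081
caps [([20.5, -42.1], 141), ([27.8, 47.9], 34)]
```

The force rose to 14 N and the TCP stopped; the rack is home, with vial_2's cap at 20.5. Back off, rise, and go right of the knob.

Call:
move_arm(
  moves=[
    {"turn": [0,0,0],"translation": [5,0,0],"hand": 0},
    {"turn": [0,0,0],"translation": [10,0,0],"hand": 0},
    {"turn": [0,0,0],"translation": [0,0,-35],"hand": 0},
    {"turn": [0,0,0],"translation": [0,0,-40],"hand": 0},
    {"turn": [0,0,0],"translation": [0,0,-40],"hand": 0},
    {"turn": [0,0,0],"translation": [-12,-32,0],"hand": 0},
    {"turn": [0,0,0],"translation": [-12,-32,0],"hand": 0},
    {"turn": [0,0,0],"translation": [-12,-32,0],"hand": 0},
    {"turn": [0,0,0],"translation": [-12,-32,0],"hand": 0},
    {"turn": [0,0,0],"translation": [-12,-32,0],"hand": 0},
  ],
)

```text
time_s: 6.83
eef_pos: [585.3, -148.3, 175.9]
ee_rot: [0.001, -0.054, 0.999, -0.0]
force: [0.7, 0.6, 0.5]
grip_width: -0.001
grip_force: 0.0
```

Call:
move_arm(
  moves=[
    {"turn": [0,0,0],"translation": [-12,-32,0],"hand": 0},
    {"turn": [0,0,0],"translation": [0,0,35],"hand": 0},
    {"turn": [0,0,0],"translation": [0,0,30],"hand": 0},
    {"turn": [0,0,0],"translation": [0,0,0],"hand": 0},
    {"turn": [0,0,0],"translation": [0,0,0],"hand": 0},
  ],
)

```text
time_s: 7.25
eef_pos: [599.5, -177.0, 110.2]
ee_rot: [-0.001, -0.054, 0.999, 0.0]
force: [-0.3, 0.3, 0.0]
grip_width: -0.001
grip_force: 0.0
```

```bash
cat >> h.py <<'E'
def knob():
    for n in("top","side"):
        c=capture(n); W=cloud(c); H,S,V=cv2.split(cv2.cvtColor(c["image"],cv2.COLOR_BGR2HSV)); M=W[...,:2]@Rm-[574.5,-42.5]
        red=((H<6)|(H>174))&(S>150)&(V>80)&(abs(M[...,0])<70)&(abs(M[...,1]+140)<45)&(W[...,2]>75)
        print(n,"knob surf",red.sum(), M[red].mean(0).round(1),W[...,2][red].mean().round(1))
    return c
E
python3 - <<'E'
from h import *
st();caps();c=knob()
cv2.imwrite("pics/s3.png",cv2.resize(c["image"][80:230,170:330],None,fx=4,fy=4))
p=mix(sense()["eef_pos"]); M,z,s=finger(c,p,16,20); print(np.sort(z[s])[:6].round(1),M[s&(z<140)].min(0),M[s&(z<140)].max(0))
E
```

```text
t 7.25 tcp [   2.8 -197.2  110.2] F [-0.2  0.3  0. ] tool x,y [[-0.994, -0.107, 0.001], [-0.107, 0.994, 0.001]] w -0.0006849007763903611
caps [([20.4, -42.2], 142), ([20.0, 41.7], 144), ([-22.7, 0.2], 141), ([-22.7, 41.8], 141)]
top knob surf 0 [nan nan] nan
side knob surf 39 [   1.2 -145.6] 122.2
[130.8 131.  131.  131.2 133.7 133.8] [  -3.6622648  -191.35922356] [   9.63545408 -179.89126795]h.py:27: RuntimeWarning: Mean of empty slice.
  print(n,"knob surf",red.sum(), M[red].mean(0).round(1),W[...,2][red].mean().round(1))
  ret = um.true_divide(
  ret = ret.dtype.type(ret / rcount)
```

View pics/s3.png

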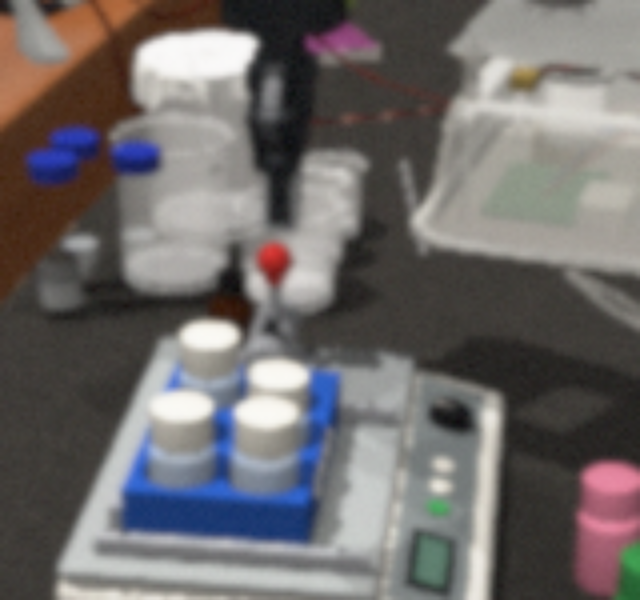

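The rack is home and all four vials are standing. The finger is behind the knob (275,260) and lined up with it in x. Drop 14 mm and push towards the rack.

Call:
move_arm(
  moves=[
    {"turn": [0,0,0],"translation": [1,0,14],"hand": 0},
    {"turn": [0,0,0],"translation": [0,9,0],"hand": 0},
    {"turn": [0,0,0],"translation": [0,9,0],"hand": 0},
    {"turn": [0,0,0],"translation": [0,3,0],"hand": 0},
    {"turn": [0,0,0],"translation": [0,3,0],"hand": 0},
    {"turn": [0,0,0],"translation": [0,3,0],"hand": 0},
    {"turn": [0,0,0],"translation": [0,3,0],"hand": 0},
  ],
)

```text
time_s: 7.98
eef_pos: [595.8, -147.5, 97.5]
ee_rot: [0.001, -0.054, 0.999, -0.0]
force: [-0.2, -1.4, 1.2]
grip_width: -0.002
grip_force: 1.1
```

```bash
python3 -W ignore -c "
from h import *
st();knob()"
```

```text
t 7.98 tcp [   2.3 -167.5   97.5] F [-0.4 -1.4  1.2] tool x,y [[-0.994, -0.107, -0.001], [-0.107, 0.994, -0.001]] w -0.002340234783092423
top knob surf 0 [nan nan] nan
side knob surf 45 [   1.3 -134.5] 122.4
```

Call:
move_arm(
  moves=[
    {"turn": [0,0,0],"translation": [0,3,0],"hand": 0},
    {"turn": [0,0,0],"translation": [0,3,0],"hand": 0},
    {"turn": [0,0,0],"translation": [0,3,0],"hand": 0},
    {"turn": [0,0,0],"translation": [0,3,0],"hand": 0},
    {"turn": [0,0,0],"translation": [0,1.5,0],"hand": 0},
  ],
)

```text
time_s: 8.5
eef_pos: [593.9, -133.6, 96.6]
ee_rot: [0.0, -0.054, 0.999, 0.0]
force: [0.0, -2.0, 1.1]
grip_width: -0.004
grip_force: 1.0
```

Call:
move_arm(
  moves=[
    {"turn": [0,0,0],"translation": [0,1.5,0],"hand": 0},
    {"turn": [0,0,0],"translation": [0,0,0],"hand": 0},
  ],
)

```text
time_s: 8.67
eef_pos: [593.9, -132.7, 96.7]
ee_rot: [0.0, -0.054, 0.999, -0.0]
force: [0.4, -3.4, 1.1]
grip_width: -0.001
grip_force: 1.7
```

```bash
python3 -W ignore -c "
from h import *
st();knob()"
```

```text
t 8.67 tcp [   1.9 -152.5   96.7] F [ 0.  -3.4  1.1] tool x,y [[-0.994, -0.107, -0.0], [-0.107, 0.994, -0.001]] w -0.0010658633488524433
top knob surf 0 [nan nan] nan
side knob surf 49 [   0.8 -120.4] 122.1
```

Call:
move_arm(
  moves=[
    {"turn": [0,0,0],"translation": [0,1.5,0],"hand": 0},
    {"turn": [0,0,0],"translation": [0,1,0],"hand": 0},
    {"turn": [0,0,0],"translation": [0,0,0],"hand": 0},
  ],
)

```text
time_s: 9.02
eef_pos: [593.8, -131.9, 96.9]
ee_rot: [0.001, -0.053, 0.999, -0.002]
force: [1.0, -11.6, 0.2]
grip_width: 0.004
grip_force: 5.5
```

```bash
python3 -W ignore -c "
from h import *
st();knob();caps()"
```

```text
t 9.02 tcp [   2.  -151.7   96.9] F [ -0.2 -11.6   0.2] tool x,y [[-0.994, -0.107, -0.001], [-0.107, 0.994, -0.003]] w 0.004265520025657219
top knob surf 0 [nan nan] nan
side knob surf 48 [   1.  -120.1] 122.2
caps [([20.4, -42.1], 142), ([20.0, 41.7], 144), ([-22.7, 0.2], 141), ([-22.8, 41.8], 142)]
```

The bolt hits its end stop at 11.6 N. Now go round behind the knob (+x side), then push it forward.

Call:
move_arm(
  moves=[
    {"turn": [0,0,0],"translation": [0,-6,0],"hand": 0},
    {"turn": [0,0,0],"translation": [0,-14,0],"hand": 0},
    {"turn": [0,0,0],"translation": [0,0,-25],"hand": 0},
    {"turn": [0,0,0],"translation": [0,0,-25],"hand": 0},
    {"turn": [0,0,0],"translation": [-20,10,0],"hand": 0},
    {"turn": [0,0,0],"translation": [-18,30,0],"hand": 0},
    {"turn": [0,0,0],"translation": [0,2,28],"hand": 0},
    {"turn": [0,0,0],"translation": [0,0,26],"hand": 0},
    {"turn": [0,0,0],"translation": [0,0,0],"hand": 0},
    {"turn": [0,0,0],"translation": [0,0,0],"hand": 0},
  ],
)

```text
time_s: 10.0
eef_pos: [628.4, -104.3, 91.8]
ee_rot: [-0.001, -0.053, 0.999, 0.001]
force: [0.7, 0.6, 0.8]
grip_width: -0.002
grip_force: 0.0
```

```bash
python3 -W ignore - <<'E'
from h import *
st();c=knob()
cv2.imwrite("pics/s4.png",cv2.resize(c["image"][80:230,170:330],None,fx=4,fy=4))
E
```

```text
t 10.0 tcp [  39.2 -128.    91.8] F [0.8 0.5 0.8] tool x,y [[-0.994, -0.107, 0.003], [-0.107, 0.994, 0.002]] w -0.00235310073589314
top knob surf 0 [nan nan] nan
side knob surf 37 [   0.7 -119.3] 120.4
```

View pics/s4.png

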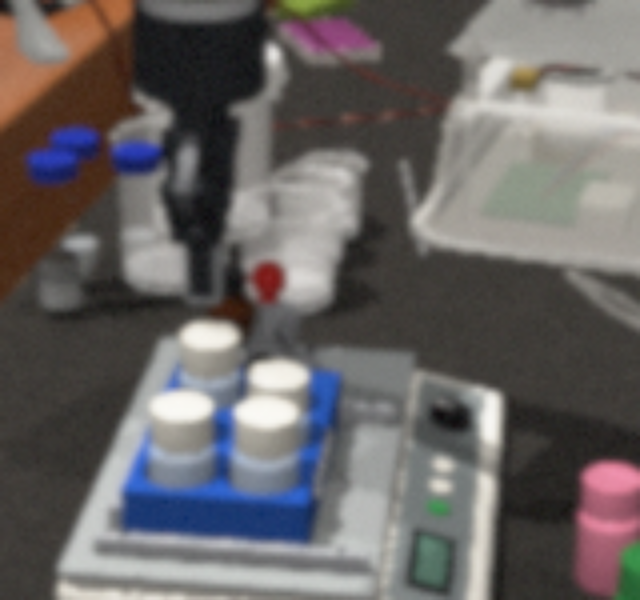

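The finger is behind the knob (268,280) at the right height. Push it forward.

Call:
move_arm(
  moves=[
    {"turn": [0,0,0],"translation": [10,0,0],"hand": 0},
    {"turn": [0,0,0],"translation": [5,0,0],"hand": 0},
    {"turn": [0,0,0],"translation": [4,0,0],"hand": 0},
    {"turn": [0,0,0],"translation": [4,0,0],"hand": 0},
    {"turn": [0,0,0],"translation": [4,0,1],"hand": 0},
    {"turn": [0,0,0],"translation": [4,0,1],"hand": 0},
    {"turn": [0,0,0],"translation": [4,0,1],"hand": 0},
    {"turn": [0,0,0],"translation": [4,0,1],"hand": 0},
  ],
)

```text
time_s: 10.77
eef_pos: [589.8, -108.4, 88.5]
ee_rot: [0.0, -0.054, 0.999, -0.0]
force: [1.6, 0.7, 0.1]
grip_width: -0.001
grip_force: 0.7
```

```bash
python3 -W ignore -c "
from h import *
st();knob()"
```

```text
t 10.77 tcp [   0.5 -127.9   88.5] F [1.7 0.5 0.1] tool x,y [[-0.994, -0.107, -0.0], [-0.107, 0.994, -0.0]] w -0.0007086776495838163
top knob surf 0 [nan nan] nan
side knob surf 45 [ -22.8 -119.5] 112.9
```

The knob is turning, now at x -23, with 1.7 N. Continue.

Call:
move_arm(
  moves=[
    {"turn": [0,0,0],"translation": [4,0,1],"hand": 0},
    {"turn": [0,0,0],"translation": [4,0,1],"hand": 0},
    {"turn": [0,0,0],"translation": [4,0,1],"hand": 0},
    {"turn": [0,0,0],"translation": [3,0,1],"hand": 0},
    {"turn": [0,0,0],"translation": [2,0,0],"hand": 0},
  ],
)

```text
time_s: 11.28
eef_pos: [573.1, -110.1, 84.3]
ee_rot: [0.0, -0.053, 0.999, 0.0]
force: [4.9, 1.4, -3.4]
grip_width: -0.003
grip_force: 2.5
```

```bash
python3 -W ignore -c "
from h import *
st();knob()"
```

```text
t 11.28 tcp [ -16.3 -127.8   84.3] F [ 5.1  0.9 -3.4] tool x,y [[-0.994, -0.107, -0.001], [-0.107, 0.994, 0.0]] w -0.002576844743977239
top knob surf 0 [nan nan] nan
side knob surf 59 [ -39.2 -121. ] 98.8
```

Call:
move_arm(
  moves=[
    {"turn": [0,0,0],"translation": [1.5,0,0],"hand": 0},
    {"turn": [0,0,0],"translation": [1.5,0,0],"hand": 0},
    {"turn": [0,0,0],"translation": [0,0,0],"hand": 0},
  ],
)

```text
time_s: 11.63
eef_pos: [571.4, -110.4, 85.0]
ee_rot: [0.002, -0.053, 0.999, -0.0]
force: [7.9, 1.3, -2.7]
grip_width: 0.001
grip_force: 3.7
```

```bash
python3 -W ignore -c "
from h import *
st();knob();caps()"
```

```text
t 11.63 tcp [ -18.1 -128.    85. ] F [ 7.9  0.5 -2.7] tool x,y [[-0.994, -0.107, -0.003], [-0.107, 0.994, -0.001]] w 0.0014693641185901248
top knob surf 0 [nan nan] nan
side knob surf 59 [ -39.9 -120.4] 97.6
caps [([20.4, -42.0], 142), ([20.0, 41.8], 143), ([-22.7, 0.2], 141), ([-22.9, 41.8], 141)]
```

The knob has dropped 24 mm and sits at the end of the slot. Withdraw backwards and up, then check.

Call:
move_arm(
  moves=[
    {"turn": [0,0,0],"translation": [-6,0,0],"hand": 0},
    {"turn": [0,0,0],"translation": [-15,0,0],"hand": 0},
    {"turn": [0,0,0],"translation": [-10,0,-20],"hand": 0},
    {"turn": [0,0,0],"translation": [0,0,-38],"hand": 0},
    {"turn": [0,0,0],"translation": [0,0,-38],"hand": 0},
    {"turn": [0,0,0],"translation": [30,-20,-10],"hand": 0},
    {"turn": [0,0,0],"translation": [38,0,0],"hand": 0},
    {"turn": [0,0,0],"translation": [38,0,0],"hand": 0},
    {"turn": [0,0,0],"translation": [38,0,0],"hand": 0},
    {"turn": [0,0,0],"translation": [0,0,0],"hand": 0},
  ],
)

```text
time_s: 12.62
eef_pos: [454.5, -141.7, 189.8]
ee_rot: [-0.003, -0.053, 0.999, 0.001]
force: [0.2, -0.2, 0.5]
grip_width: 0.0
grip_force: 0.0
```

```bash
python3 -W ignore - <<'E'
from h import *
st();knob();caps()
c=capture("top"); cv2.imwrite("pics/t5.png",cv2.resize(c["image"][110:230,185:375],None,fx=4,fy=4))
E
```

```text
t 12.62 tcp [-137.6 -146.7  189.8] F [ 0.2 -0.2  0.5] tool x,y [[-0.994, -0.105, 0.006], [-0.105, 0.994, 0.003]] w 0.0003766551783086448
top knob surf 56 [ -38. -126.] 103.9
side knob surf 70 [ -38.9 -121.2] 98.3
caps [([20.3, -42.2], 142), ([20.1, 41.7], 143), ([-22.7, 0.2], 141), ([-22.8, 41.9], 141)]
```

View pics/t5.png

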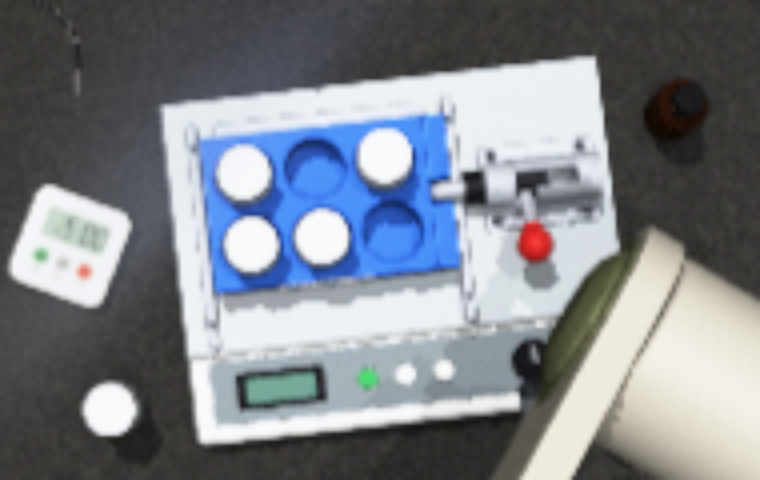

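The picture shows the rack home, the bolt in the notch (440,190) and the knob turned down to the front (537,243). All four vials are standing, the dropper, timer and spare vial are where they were, and the arm is clear. Hand in.

```bash
python3 -c "
from rig import finish_job
print(finish_job())"
```

```text
the job is handed in; nothing more can be done
None
```

I handed the job in at about 12.7 s: rack home against the rear stop, bolt fully in the notch, knob turned to the end of its slot, and by the last picture the vials standing and nothing beside the mixer moved; the hand-in returned no verdict.

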